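# Put the set-up pieces back in their own colour-coded dishes

## Robot

A 6-joint arm with a two-finger parallel gripper is mounted at the origin on a cart in front of the work surface, level with it; the furniture and walls round the work are solid. World frame = base frame: x ahead of the robot, y to its left, z up, the work surface at z = 0. Lengths are in m, angles in degrees, forces in N, time in s.
With the tool pointing down it reaches from about 0.35 to 0.95 m from the base axis. Payload 17.4 kg.
Tool frame: the origin (TCP) lies on the centre line of the jaws, within the pads' length; the fingertips stand robot.tips_ahead ahead of it and the grasp point (between the pads) lies 2 mm behind it (robot.tips_ahead is the distance from the TCP to the fingertips, in m); z points along the fingers, y is the line along which they close (so a half turn about z gives the same grasp; the last joint's range is limited). The gripper opens to 93 mm and grips with 3 to 60 N. Pads are 15 mm wide; open, the fingers measure 128 mm over their backs; the gripper's body (75 mm by 188 mm) begins 65 mm behind the grasp point.
Start: joints at [68.251, 6.646, 82.598, -0, 90.757, -2.166], TCP at [0.226, 0.636, 0.236] pointing down, gripper open.
Joint ranges: [-162.19, 162.19], [-47.58, 125.68], [4.15, 143.07], [-65.23, 245.23], [0.69, 171.88], [-170.13, 170.13]. Speed limits (degrees/s): [108.29, 108.29, 127.2, 180, 180, 180].

## Interface

Orientations are given as a 3x3 rotation matrix whose columns are the frame's x, y, z axes.
In Python, from cell import robot gives the robot as it stands. The module is installed in compiled form; this text tells all that it offers.
- The arm moves only by the tool carry_out, never from a script. Its argument "rows" is text: rows parted by semicolons, each of 5 numbers parted by spaces: the opening, from -1 (shut) to 1 (fully open), then the shift along the tool's x, y, z in mm, then the turn about the tool's z in rad. In form: fingers dx dy dz yaw; .... A call has 1 to 20 rows; each row is the pose to reach, as a shift and turn from the pose commanded when the call began, along the tool's axes at that moment; what a row does not reach only later rows make up. A row lasts 1/8 s, in which the tool goes at most 62.5 mm and 10.7 degrees, less where a joint would pass 70% of its speed; a pose out of reach is approached as far as the arm can. A call with a gripper value outside its range is refused whole. The fingers move at their own pace and stop on an object; "squeeze" is the grip in N (left out, the last holds). Time passes only in rows, so rows that repeat a pose let the fingers close. It gives the time, the measured TCP pose, the force, the opening and the grip force at its end, in the units of the state.
- robot.observe(): the state, without advancing time (a new reading comes with each control period).
- robot.grab_frame(name): name is "side" or "top"; returns the picture (480x640x3 uint8, blue, green, red); there is no depth.
- robot.camera_model(name): a dict with "fovy" (degrees; the focal length in pixels is half the picture's height over the tangent of half this angle, whatever the lens; pixels are square), "cx", "cy" (the principal point, pixels), "xyz" and "rotation" of the camera in the world. Camera axes: x right, y down, z forward; pixel columns grow to the right and rows downward; lengths in m; the calibration is good to about 2 mm. A picture is of the moment at which its call begins. camera_model takes no time and is no camera call.
- robot.close_job(): hands the job in; it is judged then, once.
Trained networks look in the newest picture that a camera, given by its name, has taken for a name from the list of things; names that differ only in an ending like _2 or _b are one class to them, and where a whole thing is asked for, a point or a joint stands for the part that bears it (a point fixed in the world has none). Each returns a list of dicts, best first, with "confidence" (0 to 1); they miss things now and then, are a little off and sometimes report something else, mostly with a low value. They report only what shows in the picture. A call takes as long as a camera call. They do not tell look-alikes from the thing itself.
- robot.look_for(name, camera): "at" ([x, y, z] in m, in the coordinates of the camera as it stood for that picture, good to about 4 mm: the middle of the surface that is visible of it).
- robot.pinpoint(name, camera): "at" ([x, y, z] in m, in the coordinates of the camera as it stood for that picture, good to about 4 mm: a listed point, or the origin of a listed thing).
The state is a dict: "clock": time; "joint_pos": joint angles; "qvel": joint speeds; "joint_torque": joint torques, N m; "tool_pos": TCP position; "orientation": TCP orientation; "ft_force": force on the tool from outside, world axes, zero at the start; "wrist_torque": the same for the moment, N m; "width": opening from 0.0 (shut) to 1.0 (fully open); "grasp_force": force on a finger pad.
Only numpy, scipy, OpenCV 4.12 (cv2) and the standard library are available. Lean on these libraries where they do the work, as an engineer would, in place of code of your own. Each camera call takes 0.05 s, during which the arm holds its last target. There are 200 camera calls.

## Task

The four set-up pieces on the welding table have been left in each other's dishes: move each one to its own dish, standing upright in the middle - the V-block in the blue dish, the pipe cup in the yellow, the gas nozzle in the red and the hex bolt (on its head) in the green. All the dishes are taken, but the square cork pad is free for setting things down on the way. Do not knock or shift the olive-green spray can.

Things in the scene. Friction and masses are not known exactly. Their poses are not given: they have to be found in the camera images.
- v_block_center (a point): Centre (half-way up, 18 mm above its underside) of the light-grey steel V-block, 55 mm (x) by 45 mm (y) by 36 mm high; the V groove is open at the top and runs along its x. Grasp across the 45 mm (its y) from above. z up; about 0.4 to 0.9 kg. Loose; starts in the red or the green dish; its home is the blue dish, any yaw.
- cup_center (a point): Centre (31 mm above its underside) of the bright pipe cup, a plain steel tube with a floor, 41 mm across, 62 mm high, open at the top, standing upright (z up). Grasp round the outside. Loose; starts in the red or the green dish; its home is the yellow dish.
- nozzle_center (a point): Centre (34 mm above its underside) of the dull brown-grey gas nozzle, a slim round sleeve 26 mm across, 68 mm high, standing upright (z up). Grasp round the body. Loose; starts in the blue or the yellow dish; its home is the red dish.
- bolt_center (a point): Centre (34 mm above its underside) of the dark hex bolt standing on its head (z up): head about 21 mm across and 8 mm high below, shank 12 mm across above it, 68 mm in all. Grasp the shank. Loose; starts in the blue or the yellow dish; its home is the green dish.
- dish_blue: Round low blue parts dish fixed to the table: 110 mm across the rim, 8 mm high, flat floor 3 mm above the table and about 94 mm across. Origin: centre of its underside, on the table top; z up; its yaw means nothing.
- dish_yellow: Round low yellow parts dish fixed to the table: 110 mm across the rim, 8 mm high, flat floor 3 mm above the table and about 94 mm across. Origin: centre of its underside, on the table top; z up; its yaw means nothing.
- dish_red: Round low red parts dish fixed to the table: 110 mm across the rim, 8 mm high, flat floor 3 mm above the table and about 94 mm across. Origin: centre of its underside, on the table top; z up; its yaw means nothing.
- dish_green: Round low green parts dish fixed to the table: 110 mm across the rim, 8 mm high, flat floor 3 mm above the table and about 94 mm across. Origin: centre of its underside, on the table top; z up; its yaw means nothing.
- pad: Square light-brown cork pad fixed to the table, 110 by 110 mm, 4 mm thick, empty at the start: the free spot. Origin: centre of its underside, on the table top; x and y along its sides, z up.
- spray_can_center (a point): Centre (89 mm above the table) of the olive-green spray can, 54 mm across and 178 mm high, loose, standing upright to the right of the work: to be left alone.
Not all that is in view belongs to the job. What is shaped like the part that bears cup_center but black or pink is not meant.

How it is judged (in metres and radians):
At the end, for the whole second after the job is handed in: Each piece rests on the floor of its own dish (V-block blue, pipe cup yellow, nozzle red, bolt green), its centre within 15 mm of the dish's centre, upright within 0.15 rad and at rest (horizontal distance between v_block_center and dish_blue below 0.015 m and z of v_block_center in the frame of dish_blue below 0.027 m and angle between each of v_block_center, cup_center, nozzle_center, bolt_center's own z axis and vertical below 0.15 rad and linear speed of each of v_block, cup, nozzle, bolt below 0.02 m/s and horizontal distance between cup_center and dish_yellow below 0.015 m and z of cup_center in the frame of dish_yellow below 0.04 m and horizontal distance between nozzle_center and dish_red below 0.015 m and z of nozzle_center in the frame of dish_red below 0.043 m and horizontal distance between bolt_center and dish_green below 0.015 m and z of bolt_center in the frame of dish_green below 0.043 m); the robot touches nothing.
It fails at once if the olive-green spray can is shifted by more than 30 mm or tipped by more than 0.3 rad (distance of spray_can_center from where it was at the start of the episode above 0.03 m or angle between spray_can_center's own z axis and vertical above 0.3 rad).
It also fails if it takes over 131 s, if anything falls off the work surface, if the arm or the gripper's body presses on something with over 40 N, if the wrist force passes 120 N, or if a joint passes its speed limit or range.

## Working session

There is one attempt and no reset: what is moved stays moved. The work goes in short steps, Python scripts to look and compute and a tool call to move; the robot and the scene stay as the last step left them, time stands still between calls to the robot, and variables do not carry over. Pictures are saved under pics/ and viewed, at most 14 in all, crops included, and the job is handed in when it is done.

Besides the shell and the picture viewer there is one more tool, called as a command line: name --argument value ..., lists and objects as JSON in quotes. carry_out: Moves the arm, as the interface text tells. Its arguments: {"type":"object","properties":{"rows":{"type":"string"},"squeeze":{"type":"number"}},"required":["rows"]}

```bash
mkdir -p pics; cat > h.py <<'E'
import numpy as np, cv2
from cell import robot
def w(cam,p):
    m=robot.camera_model(cam); return np.array(m['rotation'])@np.array(p)+np.array(m['xyz'])
def ray(cam,u,v,z):
    m=robot.camera_model(cam); f=240/np.tan(np.radians(m['fovy']/2))
    d=np.array(m['rotation'])@np.array([(u-m['cx'])/f,(v-m['cy'])/f,1]); o=np.array(m['xyz'])
    return o+d*(z-o[2])/d[2]
def px(cam,p):
    m=robot.camera_model(cam); f=240/np.tan(np.radians(m['fovy']/2))
    c=np.array(m['rotation']).T@(np.array(p)-np.array(m['xyz'])); return np.round([m['cx']+f*c[0]/c[2],m['cy']+f*c[1]/c[2]],1)
E
cat > a.py <<'E'
from h import *
np.set_printoptions(precision=4,suppress=True)
for c in('top','side'):
    im=robot.grab_frame(c); cv2.imwrite(f'pics/{c}0.png',im)
    m=robot.camera_model(c); print(c,m)
for n in ['v_block_center','cup_center','nozzle_center','bolt_center','dish_blue','dish_yellow','dish_red','dish_green','pad','spray_can_center']:
    for c in('top','side'):
        for r in robot.pinpoint(n,c)[:3]:
            p=w(c,r['at']); print(n,c,round(r['confidence'],2),p,px(c,p))
s=robot.observe(); print(s, robot.tips_ahead)
E
python3 a.py
```

```text
top {'fovy': 54.44099059423916, 'cx': 323.7251788585481, 'cy': 238.8993096459136, 'xyz': array([ 0.3225, -0.0863,  1.1614]), 'rotation': array([[ 0.0072, -0.9725,  0.2328],
       [-1.    , -0.0077, -0.0013],
       [ 0.0031, -0.2328, -0.9725]])}
side {'fovy': 56.60962260933842, 'cx': 325.5938813436089, 'cy': 238.74995282836875, 'xyz': array([ 0.3928, -0.8895,  0.4846]), 'rotation': array([[ 0.9762, -0.096 ,  0.1945],
       [-0.2169, -0.4339,  0.8745],
       [ 0.0005, -0.8958, -0.4444]])}
v_block_center top 0.87 [0.6368 0.1468 0.0201] [231.3 222.4]
v_block_center side 0.65 [0.6303 0.1514 0.0249] [327.8 214.7]
cup_center top 0.83 [ 0.4855 -0.1049  0.0324] [330.4 281.8]
cup_center top 0.64 [ 0.6446 -0.1405  0.0308] [344.8 219.2]
cup_center top 0.64 [ 0.6088 -0.2598  0.0303] [392.5 233.4]
cup_center side 0.98 [ 0.6058 -0.2588  0.0298] [365.3 302.3]
cup_center side 0.91 [ 0.6988 -0.332   0.029 ] [431.2 320.1]
cup_center side 0.69 [ 0.4783 -0.1079  0.0314] [282.9 267.8]
nozzle_center top 0.68 [0.5081 0.0193 0.0343] [279.6 272.1]
nozzle_center side 0.53 [0.5025 0.0183 0.0391] [286.  236.
[... 931 characters left out ...]
ray_can_center top 0.86 [ 0.6098 -0.3782  0.089 ] [445.9 227.4]
spray_can_center side 0.7 [ 0.6081 -0.3806  0.0914] [392.7 313.4]
{'clock': 1.1, 'joint_pos': array([68.2481,  6.6475, 82.5979, -0.0001, 90.7563, -2.1648]), 'qvel': array([ 0.0843, -0.0737,  0.0615,  0.0582, -0.0513,  0.058 ]), 'joint_torque': array([  0.0001, -72.1034, -62.2749,   0.0781,   0.0182,   0.    ]), 'tool_pos': array([0.2263, 0.6359, 0.2356]), 'orientation': array([[-0.9421,  0.3352, -0.    ],
       [ 0.3352,  0.9421, -0.    ],
       [ 0.    , -0.    , -1.    ]]), 'ft_force': array([ 0.0298, -0.819 ,  0.3653]), 'wrist_torque': array([ 0.0178, -0.0339,  0.032 ]), 'grasp_force': 0.0, 'width': 1.000449775840912} 0.017
```

```bash
python3 -c "
import cv2
a=cv2.imread('pics/top0.png')[180:340,150:480]; cv2.imwrite('pics/top0c.png',cv2.resize(a,(792,384),interpolation=cv2.INTER_CUBIC))"
```

```text
(no output)
```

View pics/top0c.png

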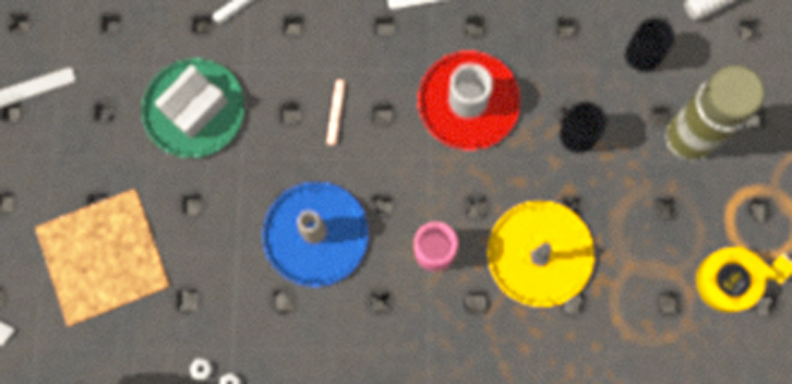

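View pics/side0.png

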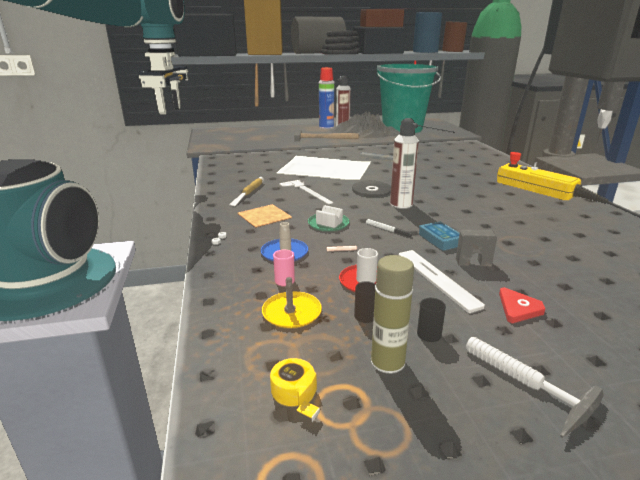

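The top crop shows the V-block in green (px 230,223), the cup in red (345,219), the nozzle in blue (280,273) and the bolt in yellow (376,285). The pad (192,287) is free.

Possible mix-ups for the cup are the pink cup (330,282) and two black ones (392,233 and 420,198). The bright steel tube at (345,219) in the red dish fits the description. Next I'll fit the dishes and take a close crop.

```bash
cat > b.py <<'E'
from h import *
np.set_printoptions(precision=4,suppress=True)
im=cv2.imread('pics/top0.png'); hsv=cv2.cvtColor(im,cv2.COLOR_BGR2HSV)
for n,(u,v),ranges in [('blue',(282,279),[(100,125)]),('yellow',(374,285),[(22,34)]),('red',(346,222),[(0,8),(172,180)]),('green',(230,224),[(60,95)]),('pad',(193,287),[(8,20)])]:
    m=np.zeros(im.shape[:2],np.uint8)
    for lo,hi in ranges: m|=cv2.inRange(hsv,(lo,90,50),(hi,255,255))
    k=np.zeros_like(m); cv2.circle(k,(u,v),32 if n=='pad' else 28,255,-1); m&=k
    h=cv2.convexHull(cv2.findNonZero(m))
    if n=='pad':
        r=cv2.minAreaRect(h); b=np.array([ray('top',*q,.004) for q in cv2.boxPoints(r)]); print(n,b.mean(0),[np.linalg.norm(b[i]-b[i-1]) for i in range(4)])
    else:
        # fit circle in world on plane z=.008
        P=np.array([ray('top',*q[0],.006)[:2] for q in h],np.float32); print(n,cv2.fitEllipse(P))
z=im[195:255,200:260]; z2=im[190:250,315:375]
cv2.imwrite('pics/vc.png',np.hstack([cv2.resize(q,(396,396),interpolation=cv2.INTER_CUBIC) for q in (z,z2)]))
E
python3 b.py
```

```text
blue ((0.5007153749465942, 0.017826233059167862), (0.11032702773809433, 0.11160151660442352), 147.69293212890625)
yellow ((0.4823005497455597, -0.21642564237117767), (0.11034087836742401, 0.11140713840723038), 60.4798698425293)
red ((0.6464470028877258, -0.14225248992443085), (0.11279644817113876, 0.11344588547945023), 75.21412658691406)
green ((0.6353799700737, 0.15195034444332123), (0.1077185720205307, 0.10864660888910294), 12.696783065795898)
pad [0.4753 0.2393 0.004 ] [np.float64(0.11562698755293739), np.float64(0.1146640550819656), np.float64(0.11644046416968465), np.float64(0.11228065743012224)]
```

View pics/vc.png

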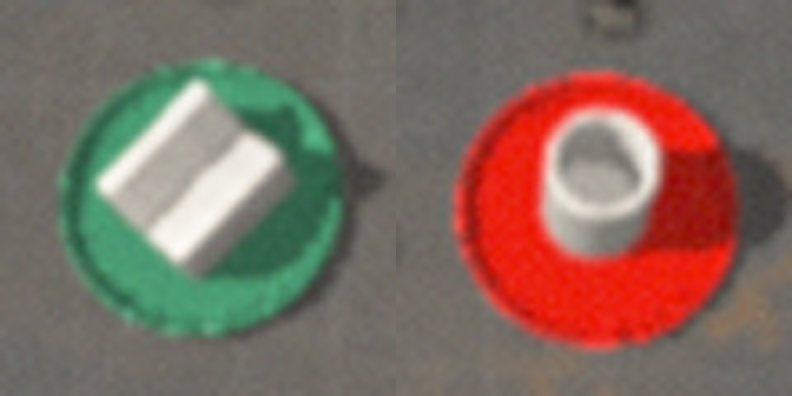

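```bash
cat > c.py <<'E'
from h import *
np.set_printoptions(precision=4,suppress=True)
q=[ray('top',200+u/6.6,195+v/6.6,.039)[:2] for u,v in [(97,187),(200,82),(283,152),(185,262)]]
q=np.array(q); print('vblock',q.mean(0),[np.linalg.norm(q[i]-q[i-1]) for i in range(4)],[np.degrees(np.arctan2(*(q[i]-q[i-1])[::-1])) for i in range(4)])
print('cup',ray('top',346.4,214.2,.065),'noz',ray('top',278.8,270.8,.071))
im=cv2.imread('pics/top0.png'); s=cv2.imread('pics/side0.png')
cv2.imwrite('pics/bn.png',np.hstack([cv2.resize(z,(396,396),interpolation=cv2.INTER_CUBIC) for z in (im[255:315,345:405],im[245:305,250:310])]))
E
python3 c.py
cat > go.py <<'E'
# usage: go.py x y z yaw : shift in tool axes (mm) and turn; yaw = world angle (deg) of closing line (tool y)
import sys; from h import *
x,y,z,a=map(float,sys.argv[1:5]); s=robot.observe(); R=np.array(s['orientation'])
d=R.T@(np.array([x,y,z])-s['tool_pos'])*1000
c=np.degrees(np.arctan2(R[1,1],R[0,1])); t=-((a-c+90)%180-90)
print('t',s['clock'],'tcp',np.round(s['tool_pos'],4),'closing',round(c,1),'d',np.round(d,1),'yaw',round(np.radians(t),3),'j',np.round(s['joint_pos'],1))
E
python3 go.py .637 .150 .15 44
```

```text
vblock [0.6358 0.1489] [np.float64(0.045238730321979094), np.float64(0.05552719800578821), np.float64(0.04283430714286054), np.float64(0.05542452860363851)] [np.float64(50.293159525276685), np.float64(-41.27643870715162), np.float64(-129.8257252390791), np.float64(141.20658609232444)]
cup [ 0.6476 -0.1428  0.065 ] noz [0.5052 0.0179 0.071 ]
t 1.1 tcp [0.2263 0.6359 0.2356] closing 70.4 d [-549.9 -320.1   85.6] yaw 0.461 j [68.2  6.6 82.6 -0.  90.8 -2.2]
```

View pics/bn.png

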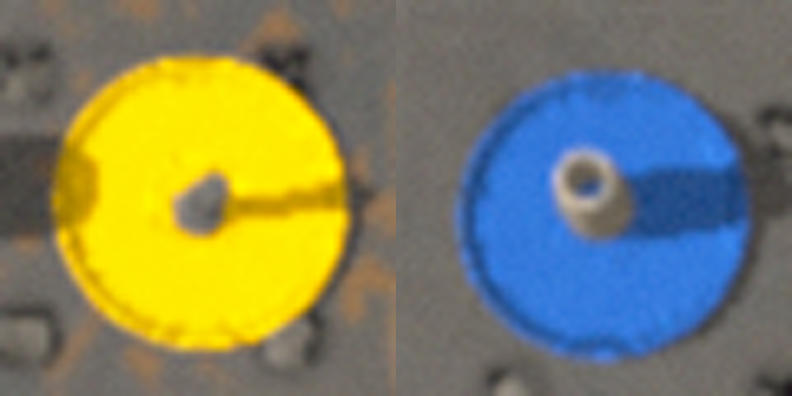

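V-block crop: the groove runs lower-left to upper-right, and the fitted 55 x 44 mm size matches. The cup is plain bright steel, so it's the right one. The bolt top is at about px (376.8,282.7) and the nozzle top at (278.5,272).

Plan: V-block to pad, bolt to green, cup to yellow, nozzle to red, then V-block to blue.

carry_out --rows "0.6 -137 -80 20 0.1;0.6 -274 -160 20 0.2;0.6 -411 -241 20 0.3;0.6 -548 -321 40 0.365;0.6 -548 -321 40 0.365;0.6 -548 -321 40 0.365;0.6 -548 -321 40 0.365;0.6 -548 -321 40 0.365;0.6 -548 -321 60 0.365;0.6 -548 -321 80 0.365;0.6 -548 -321 100 0.365;0.6 -548 -321 115 0.365;0.6 -548 -321 115 0.365;0.6 -548 -321 115 0.365;0.6 -548 -321 115 0.365" --squeeze 25

```text
clock: 2.98
tool_pos: [0.6351, 0.1506, 0.1221]
orientation: [[-0.761, 0.649, 0.002], [0.649, 0.761, 0.0], [-0.001, 0.001, -1.0]]
ft_force: [0.0, -0.3, -0.4]
width: 0.801
grasp_force: 0.0
```

```bash
python3 go.py .635 .149 .029 49.5; python3 -c "
from h import *
print(ray('top',376.8,282.7,.071),ray('top',375.6,286.8,.007))"
```

```text
t 2.975 tcp [0.6351 0.1506 0.1221] closing 49.6 d [-0.9 -1.4 93.1] yaw 0.001 j [ 11.1   6.8  93.1   0.   80.  -38.5]
[ 0.47871098 -0.21331204  0.071     ] [ 0.47761029 -0.2175871   0.007     ]
```

carry_out --rows "0.6 0 -1 30 0;0.6 0 -1 60 0;0.6 0 -1 80 0;0.6 0 -1 91 0;0.6 0 -1 91 0;0.6 0 -1 91 0;-1 0 -1 91 0;-1 0 -1 91 0;-1 0 -1 91 0;-1 0 -1 91 0;-1 0 -1 91 0;-1 0 -1 91 0;-1 0 -1 85 0;-1 0 -1 70 0;-1 0 -1 40 0;-1 0 -1 0 0;-1 0 -1 0 0" --squeeze 35

```text
clock: 5.1
tool_pos: [0.6356, 0.1492, 0.1244]
orientation: [[-0.76, 0.649, 0.005], [0.649, 0.76, 0.001], [-0.003, 0.004, -1.0]]
ft_force: [0.4, 1.1, -8.1]
width: 0.484
grasp_force: 34.9
```

```bash
python3 go.py .475 .239 .13 49.5
```

```text
t 5.1 tcp [0.6356 0.1492 0.1244] closing 49.5 d [180.4 -36.   -6.4] yaw -0.0 j [ 11.    6.6  93.   -0.   80.  -38.5]
```

carry_out --rows "-1 60 -12 0 0;-1 120 -24 0 0;-1 180 -36 0 0;-1 180 -36 0 0;-1 180 -36 0 0;-1 180 -36 30 0;-1 180 -36 55 0;-1 180 -36 75 0;-1 180 -36 84 0;-1 180 -36 88 0;-1 180 -36 88 0;-1 180 -36 88 0;0.2 180 -36 88 0;0.4 180 -36 88 0;0.4 180 -36 88 0;0.4 180 -36 88 0;0.4 180 -36 60 0;0.4 180 -36 20 0;0.4 180 -36 -30 0;0.4 180 -36 -50 0"

```text
clock: 7.6
tool_pos: [0.4747, 0.2389, 0.1737]
orientation: [[-0.76, 0.649, 0.003], [0.649, 0.76, 0.001], [-0.002, 0.003, -1.0]]
ft_force: [0.2, 0.7, -0.3]
width: 0.7
grasp_force: 0.0
```

```bash
python3 go.py .478 -.215 .17 49.5;python3 go.py .478 -.215 .17 90
```

```text
t 7.6 tcp [0.4747 0.2389 0.1737] closing 49.5 d [-297.2 -343.1    3.1] yaw 0.0 j [ 24.  -10.3 104.9   0.   85.2 -25.5]
t 7.6 tcp [0.4747 0.2389 0.1737] closing 49.5 d [-297.2 -343.1    3.1] yaw -0.707 j [ 24.  -10.3 104.9   0.   85.2 -25.5]
```

carry_out --rows "0.2 -37 -43 0 0;0.2 -74 -86 0 0;0.2 -111 -129 0 0;0.2 -148 -172 0 0;0.2 -186 -215 0 0;0.2 -223 -258 0 0;0.2 -260 -300 0 0;0.2 -297 -343 0 0;0.2 -297 -343 0 0;0.2 -297 -343 0 0;0.2 -297 -343 0 0;0.2 -297 -343 30 0;0.2 -297 -343 50 0;0.2 -297 -343 50 0;0.2 -297 -343 50 0"

```text
clock: 9.48
tool_pos: [0.4775, -0.215, 0.1215]
orientation: [[-0.761, 0.649, 0.001], [0.649, 0.761, -0.0], [-0.001, 0.0, -1.0]]
ft_force: [0.1, -0.2, 0.1]
width: 0.603
grasp_force: 0.0
```

```bash
python3 go.py .478 -.215 .046 49.5; python3 -c "
from h import *
a=robot.grab_frame('top')[235:335,310:440]; b=robot.grab_frame('side')[200:330,220:360]
cv2.imwrite('pics/b1.png',np.hstack([cv2.resize(q,(400,380),interpolation=cv2.INTER_CUBIC) for q in (a,b)]))"
```

```text
t 9.475 tcp [ 0.4775 -0.215   0.1215] closing 49.5 d [-0.3  0.3 75.5] yaw 0.0 j [-27.   -9.4 109.   -0.   80.3 -76.6]
```

View pics/b1.png

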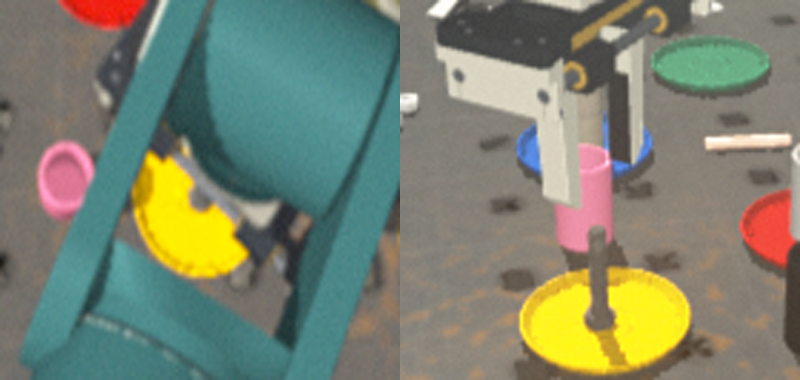

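Left half: the bolt at about (200,195) lies between the open fingers. Right half: the fingers straddle it, and the dish and pink cup are clear. Descending.

carry_out --rows "0.2 0 0 30 0;0.2 0 0 60 0;0.2 0 0 76 0;0.2 0 0 81 0;0.2 0 0 81 0;-0.3 0 0 81 0;-0.6 0 0 81 0;-1 0 0 81 0;-1 0 0 81 0;-1 0 0 81 0;-1 0 0 81 0;-1 0 0 81 0;-1 0 0 70 0;-1 0 0 40 0;-1 0 0 0 0;-1 0 0 -30 0;-1 0 0 -50 0;-1 0 0 -50 0;-1 0 0 -50 0" --squeeze 20

```text
clock: 11.95
tool_pos: [0.4768, -0.2149, 0.1694]
orientation: [[-0.76, 0.649, -0.001], [0.649, 0.76, 0.001], [0.002, -0.0, -1.0]]
ft_force: [0.6, -0.1, -1.4]
width: 0.127
grasp_force: 20.0
```

```bash
python3 go.py .636 .152 .17 49.5; python3 -c "
from h import *
b=robot.grab_frame('side')[150:300,210:370]
cv2.imwrite('pics/b2.png',cv2.resize(b,(480,450),interpolation=cv2.INTER_CUBIC))"
```

```text
t 11.95 tcp [ 0.4768 -0.2149  0.1694] closing 49.5 d [117.2 382.4  -0.6] yaw 0.0 j [-27.1 -11.1 106.    0.   85.2 -76.6]
```

View pics/b2.png

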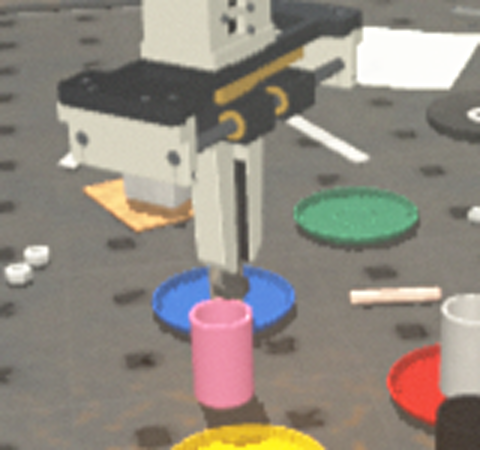

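Bolt held upright (head at about (230,285) below the fingertips, width 11.8 mm). On to the green dish.

carry_out --rows "-1 15 48 0 0;-1 29 96 0 0;-1 44 143 0 0;-1 59 191 0 0;-1 73 239 0 0;-1 88 287 0 0;-1 103 335 0 0;-1 117 382 0 0;-1 117 382 0 0;-1 117 382 0 0;-1 117 382 0 0;-1 117 382 40 0;-1 117 382 80 0;-1 117 382 105 0;-1 117 382 120 0;-1 117 382 125 0;-1 117 382 125 0;-1 117 382 125 0"

```text
clock: 14.25
tool_pos: [0.6368, 0.1514, 0.0468]
orientation: [[-0.76, 0.649, 0.001], [0.649, 0.76, 0.0], [-0.001, 0.001, -1.0]]
ft_force: [-0.7, -0.6, -0.0]
width: 0.127
grasp_force: 20.0
```

```bash
python3 go.py .6355 .152 .0405 49.5
```

```text
t 14.25 tcp [0.6368 0.1514 0.0468] closing 49.5 d [ 1.3 -0.4  6.3] yaw 0.0 j [ 11.1  10.5  96.4  -0.   73.1 -38.4]
```

carry_out --rows "-1 1 0 2 0;-1 1 0 4 0;-1 1 0 5 0;-1 1 0 5 0;-1 1 0 5 0"

```text
clock: 14.88
tool_pos: [0.6355, 0.152, 0.0407]
orientation: [[-0.76, 0.649, 0.0], [0.649, 0.76, -0.0], [-0.0, -0.0, -1.0]]
ft_force: [1.0, -0.1, -1.4]
width: 0.122
grasp_force: 20.0
```

carry_out --rows "-1 0 0 1 0;-1 0 0 1 0;-1 0 0 1 0"

```text
clock: 15.25
tool_pos: [0.6356, 0.152, 0.0397]
orientation: [[-0.76, 0.649, 0.0], [0.649, 0.76, 0.0], [-0.0, 0.0, -1.0]]
ft_force: [0.2, -0.1, -1.0]
width: 0.122
grasp_force: 20.0
```

carry_out --rows "-1 0 0 0.5 0;-1 0 0 1 0;-1 0 0 1 0;-1 0 0 1 0"

```text
clock: 15.75
tool_pos: [0.6357, 0.1521, 0.0396]
orientation: [[-0.76, 0.649, 0.001], [0.649, 0.76, 0.0], [-0.0, 0.0, -1.0]]
ft_force: [-2.8, -0.2, 8.9]
width: 0.125
grasp_force: 20.0
```

carry_out --rows "-1 0 0 -0.8 0;-1 0 0 -0.8 0;-0.6 0 0 -0.8 0;-0.4 0 0 -0.8 0;0 0 0 -0.8 0;0.2 0 0 -0.8 0;0.2 0 0 -0.8 0;0.2 0 0 -0.8 0;0.2 0 0 -30 0;0.2 0 0 -70 0;0.2 0 0 -110 0;0.2 0 0 -130 0;0.2 0 0 -130 0"

```text
clock: 17.38
tool_pos: [0.6359, 0.1521, 0.1695]
orientation: [[-0.76, 0.649, 0.002], [0.649, 0.76, 0.0], [-0.001, 0.001, -1.0]]
ft_force: [0.4, 0.2, -0.1]
width: 0.6
grasp_force: 0.0
```

```bash
python3 go.py .6465 -.142 .17 49.5;python3 -c "
from h import *
b=robot.grab_frame('side')[150:270,250:410]
cv2.imwrite('pics/b3.png',cv2.resize(b,(480,360),interpolation=cv2.INTER_CUBIC))"
```

```text
t 17.375 tcp [0.6359 0.1521 0.1695] closing 49.5 d [-199.  -216.8   -0.6] yaw 0.0 j [ 11.2   5.4  90.1  -0.   84.4 -38.3]
```

View pics/b3.png

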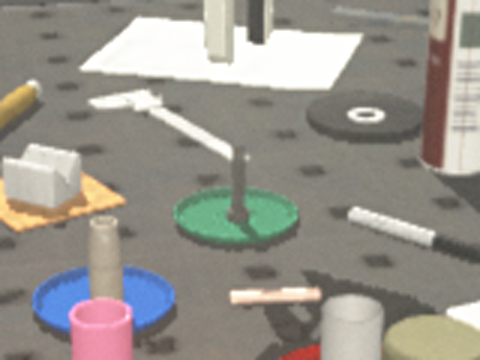

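The bolt stands upright in green (px 238,185 in the crop), and the V-block sits level on the pad. Next is the steel cup in red.

carry_out --rows "0.6 -33 -36 0 0;0.6 -66 -72 0 0;0.6 -100 -108 0 0;0.6 -133 -145 0 0;0.6 -166 -181 0 0;0.6 -199 -217 0 0;0.6 -199 -217 0 0;0.6 -199 -217 0 0;0.6 -199 -217 0 0;0.6 -199 -217 40 0;0.6 -199 -217 80 0;0.6 -199 -217 110 0;0.6 -199 -217 129 0;0.6 -199 -217 129 0;0.6 -199 -217 129 0"

```text
clock: 19.3
tool_pos: [0.6466, -0.1422, 0.0411]
orientation: [[-0.761, 0.649, 0.002], [0.649, 0.761, -0.0], [-0.001, 0.001, -1.0]]
ft_force: [0.3, 0.1, 0.3]
width: 0.801
grasp_force: 0.0
```

carry_out --rows "0.2 0 0 0 0;-0.1 0 0 0 0;-1 0 0 0 0;-1 0 0 0 0;-1 0 0 0 0;-1 0 0 0 0;-1 0 0 0 0;-1 0 0 -20 0;-1 0 0 -60 0;-1 0 0 -110 0;-1 0 0 -130 0;-1 0 0 -130 0;-1 0 0 -130 0" --squeeze 25

```text
clock: 20.92
tool_pos: [0.6452, -0.1421, 0.1673]
orientation: [[-0.76, 0.649, -0.003], [0.649, 0.76, 0.001], [0.003, -0.001, -1.0]]
ft_force: [0.4, -0.1, -3.3]
width: 0.434
grasp_force: 25.0
```

```bash
python3 go.py .4825 -.215 .17 49.5
```

```text
t 20.925 tcp [ 0.6452 -0.1421  0.1673] closing 49.5 d [  76.4 -161.2   -2.3] yaw 0.0 j [-14.6   6.5  89.2  -0.   84.5 -64.1]
```

carry_out --rows "-1 20 -41 0 0;-1 39 -81 0 0;-1 58 -122 0 0;-1 77 -162 0 0;-1 77 -162 0 0;-1 77 -162 0 0;-1 77 -162 0 0;-1 77 -162 40 0;-1 77 -162 80 0;-1 77 -162 105 0;-1 77 -162 120 0;-1 77 -162 126 0;-1 77 -162 128 0;-1 77 -162 128 0;-1 77 -162 128 0"

```text
clock: 22.8
tool_pos: [0.4825, -0.2156, 0.0423]
orientation: [[-0.76, 0.649, 0.001], [0.649, 0.76, -0.0], [-0.001, 0.0, -1.0]]
ft_force: [0.1, -0.3, -2.8]
width: 0.433
grasp_force: 25.0
```

carry_out --rows "-1 0 0 1 0;-1 0 0 1 0;-1 0 0 1 0"

```text
clock: 23.18
tool_pos: [0.4821, -0.2154, 0.0407]
orientation: [[-0.76, 0.649, -0.0], [0.649, 0.76, 0.0], [0.0, -0.0, -1.0]]
ft_force: [0.7, -1.0, -3.2]
width: 0.436
grasp_force: 25.0
```

carry_out --rows "-1 0 0 0.5 0;-1 0 0 0.8 0;-1 0 0 0.8 0;-0.1 0 0 0.8 0;0 0 0 0.8 0;0.1 0 0 0.8 0;0.2 0 0 0.8 0;0.2 0 0 0.8 0;0.2 0 0 -30 0;0.2 0 0 -70 0;0.2 0 0 -110 0;0.2 0 0 -130 0;0.2 0 0 -130 0"

```text
clock: 24.8
tool_pos: [0.4825, -0.2156, 0.1713]
orientation: [[-0.76, 0.649, 0.002], [0.649, 0.76, -0.001], [-0.002, 0.0, -1.0]]
ft_force: [0.3, 0.7, 0.7]
width: 0.606
grasp_force: 0.0
```

```bash
python3 go.py .5035 .018 .17 49.5
```

```text
t 24.8 tcp [ 0.4825 -0.2156  0.1713] closing 49.5 d [135.7 191.3   1.1] yaw 0.0 j [-26.8 -10.5 105.3   0.   85.1 -76.3]
```

carry_out --rows "0.2 27 38 0 0;0.2 54 76 0 0;0.2 81 115 0 0;0.2 109 153 0 0;0.2 136 191 0 0;0.2 136 191 0 0;0.2 136 191 0 0;0.2 136 191 0 0;0.2 136 191 40 0;0.2 136 191 80 0;0.2 136 191 110 0;0.2 136 191 128 0;0.2 136 191 128 0;0.2 136 191 128 0"

```text
clock: 26.55
tool_pos: [0.5034, 0.0179, 0.0439]
orientation: [[-0.76, 0.65, 0.001], [0.65, 0.76, -0.0], [-0.001, 0.001, -1.0]]
ft_force: [-0.2, 0.7, -0.2]
width: 0.602
grasp_force: 0.0
```

carry_out --rows "0 0 0 0 0;-0.3 0 0 0 0;-1 0 0 0 0;-1 0 0 0 0;-1 0 0 0 0;-1 0 0 0 0;-1 0 0 0 0;-1 0 0 -20 0;-1 0 0 -60 0;-1 0 0 -110 0;-1 0 0 -130 0;-1 0 0 -130 0;-1 0 0 -130 0" --squeeze 20

```text
clock: 28.18
tool_pos: [0.5022, 0.0181, 0.1707]
orientation: [[-0.76, 0.649, -0.002], [0.649, 0.76, -0.0], [0.002, -0.002, -1.0]]
ft_force: [-0.7, 0.5, -0.7]
width: 0.263
grasp_force: 20.0
```

```bash
python3 go.py .6465 -.142 .17 49.5;python3 -c "
from h import *
b=robot.grab_frame('side')[130:340,230:450]
cv2.imwrite('pics/b4.png',cv2.resize(b,(594,567),interpolation=cv2.INTER_CUBIC))"
```

```text
t 28.175 tcp [0.5022 0.0181 0.1707] closing 49.5 d [-213.7  -28.1    0.3] yaw 0.0 j [ -0.8 -13.8 108.1  -0.   85.8 -50.3]
```

View pics/b4.png

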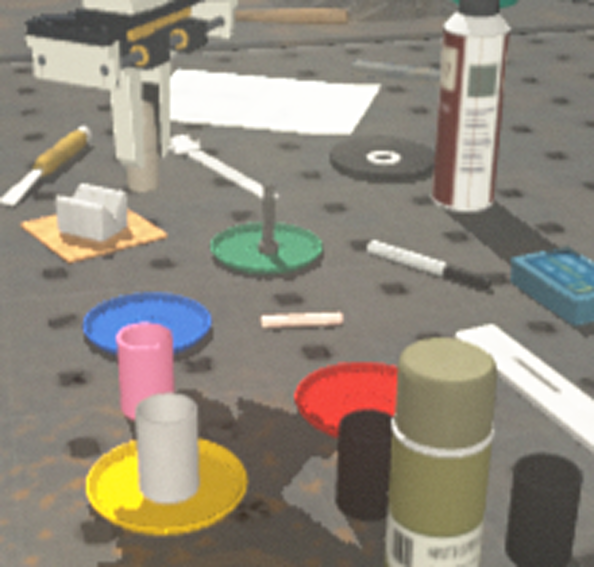

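The nozzle is held upright (px 143,170 in the crop), the cup stands in yellow (168,450), and red is empty. On to the red dish.

carry_out --rows "-1 -43 -6 0 0;-1 -85 -12 0 0;-1 -128 -17 0 0;-1 -170 -23 0 0;-1 -213 -29 0 0;-1 -213 -29 0 0;-1 -213 -29 0 0;-1 -213 -29 0 0;-1 -213 -29 40 0;-1 -213 -29 80 0;-1 -213 -29 105 0;-1 -213 -29 120 0;-1 -213 -29 127 0;-1 -213 -29 129 0;-1 -213 -29 129 0;-1 -213 -29 129 0"

```text
clock: 30.22
tool_pos: [0.6462, -0.1423, 0.0444]
orientation: [[-0.76, 0.649, 0.001], [0.649, 0.76, -0.0], [-0.001, 0.0, -1.0]]
ft_force: [-0.0, 0.0, 0.2]
width: 0.265
grasp_force: 20.0
```

carry_out --rows "-1 0 0 0.5 0;-1 0 0 0.5 0;-0.6 0 0 0.5 0;-0.3 0 0 0.5 0;-0.1 0 0 0.5 0;0.2 0 0 0.5 0;0.2 0 0 0.5 0;0.2 0 0 0.5 0;0.2 0 0 -30 0;0.2 0 0 -70 0;0.2 0 0 -110 0;0.2 0 0 -130 0;0.2 0 0 -130 0"

```text
clock: 31.85
tool_pos: [0.6463, -0.1423, 0.1744]
orientation: [[-0.76, 0.649, 0.002], [0.649, 0.76, -0.0], [-0.002, 0.001, -1.0]]
ft_force: [-0.2, 0.3, -1.0]
width: 0.602
grasp_force: 0.0
```

```bash
python3 go.py .475 .239 .17 49.5
```

```text
t 31.85 tcp [ 0.6463 -0.1423  0.1744] closing 49.5 d [377.9 178.7   4. ] yaw 0.0 j [-14.6   6.2  88.7  -0.   84.9 -64.1]
```

carry_out --rows "0.4 47 22 0 0;0.4 95 45 0 0;0.4 142 67 0 0;0.4 189 89 0 0;0.4 236 112 0 0;0.4 283 134 0 0;0.4 331 156 0 0;0.4 378 179 0 0;0.4 378 179 0 0;0.4 378 179 0 0;0.4 378 179 0 0;0.4 378 179 40 0;0.4 378 179 80 0;0.4 378 179 115 0;0.4 378 179 130 0;0.4 378 179 140 0;0.4 378 179 140 0;0.4 378 179 140 0"

```text
clock: 34.1
tool_pos: [0.4753, 0.2396, 0.0348]
orientation: [[-0.76, 0.649, 0.001], [0.649, 0.76, 0.001], [-0.001, 0.001, -1.0]]
ft_force: [0.8, -0.2, -0.1]
width: 0.7
grasp_force: 0.0
```

carry_out --rows "0.2 0 0 0 0;-1 0 0 0 0;-1 0 0 0 0;-1 0 0 0 0;-1 0 0 0 0;-1 0 0 0 0;-1 0 0 -20 0;-1 0 0 -60 0;-1 0 0 -90 0;-1 0 0 -90 0;-1 0 0 -90 0" --squeeze 35

```text
clock: 35.48
tool_pos: [0.4742, 0.2391, 0.1224]
orientation: [[-0.76, 0.649, -0.001], [0.649, 0.76, -0.001], [0.001, -0.001, -1.0]]
ft_force: [0.1, 0.3, -7.7]
width: 0.483
grasp_force: 35.0
```

```bash
python3 go.py .5005 .018 .12 49.5
```

```text
t 35.475 tcp [0.4742 0.2391 0.1224] closing 49.5 d [-163.6 -151.1    2.4] yaw 0.0 j [ 24.   -8.4 108.1   0.   80.4 -25.5]
```

carry_out --rows "-1 -41 -38 0 0;-1 -82 -76 0 0;-1 -123 -113 0 0;-1 -164 -151 0 0;-1 -164 -151 0 0;-1 -164 -151 0 0;-1 -164 -151 0 0;-1 -164 -151 30 0;-1 -164 -151 60 0;-1 -164 -151 80 0;-1 -164 -151 88 0;-1 -164 -151 90 0;-1 -164 -151 90 0;-1 -164 -151 90 0"

```text
clock: 37.22
tool_pos: [0.5018, 0.0181, 0.0344]
orientation: [[-0.761, 0.649, 0.001], [0.649, 0.761, -0.0], [-0.001, 0.001, -1.0]]
ft_force: [-0.4, 1.1, -7.1]
width: 0.48
grasp_force: 35.0
```

carry_out --rows "-1 0 0 0.7 0;-1 0 0 0.7 0;0 0 0 0.7 0;0.2 0 0 0.7 0;0.4 0 0 0.7 0;0.4 0 0 0.7 0;0.4 0 0 0.7 0;0.4 0 0 -30 0;0.4 0 0 -80 0;0.4 0 0 -130 0;0.4 0 0 -160 0;0.4 0 0 -160 0"

```text
clock: 38.72
tool_pos: [0.5022, 0.018, 0.1961]
orientation: [[-0.76, 0.649, 0.004], [0.649, 0.76, -0.0], [-0.003, 0.002, -1.0]]
ft_force: [-1.2, 0.2, -0.6]
width: 0.698
grasp_force: 0.0
```

```bash
python3 go.py .35 .35 .25 49.5
```

```text
t 38.725 tcp [0.5022 0.018  0.1961] closing 49.5 d [331.1 153.8 -54.5] yaw 0.0 j [ -0.9 -14.7 106.5   0.   88.  -50.4]
```

carry_out --rows "0.4 40 19 -20 0;0.4 85 40 -40 0;0.4 130 60 -54 0;0.4 180 84 -54 0;0.4 230 108 -54 0;0.4 280 130 -54 0;0.4 331 154 -54 0;0.4 331 154 -54 0;0.4 331 154 -54 0;0.4 331 154 -54 0;0.4 331 154 -54 0"

```text
clock: 40.1
tool_pos: [0.3502, 0.3493, 0.2476]
orientation: [[-0.759, 0.651, 0.0], [0.651, 0.759, 0.0], [-0.0, 0.0, -1.0]]
ft_force: [-0.0, -0.1, 0.5]
width: 0.703
grasp_force: 0.0
```

```bash
cat > f.py <<'E'
from h import *
np.set_printoptions(precision=4,suppress=True)
D={'v_block_center':(.5005,.018),'cup_center':(.4825,-.2155),'nozzle_center':(.6465,-.142),'bolt_center':(.6355,.152),'spray_can_center':(.609,-.379)}
a=robot.grab_frame('top')[180:340,150:480]; robot.grab_frame('side')
for n,d in D.items():
    for c in('top','side'):
        for r in robot.pinpoint(n,c):
            p=w(c,r['at'])
            if np.hypot(*(p[:2]-d))<.05: print(n,c,round(r['confidence'],2),p,'err',p[:2]-d)
cv2.imwrite('pics/f.png',cv2.resize(a,(792,384),interpolation=cv2.INTER_CUBIC))
E
python3 f.py
```

```text
v_block_center top 0.85 [0.5026 0.0145 0.0201] err [ 0.0021 -0.0035]
v_block_center side 0.87 [0.4956 0.0151 0.026 ] err [-0.0049 -0.0029]
cup_center top 0.72 [ 0.4788 -0.2133  0.0293] err [-0.0037  0.0022]
cup_center side 0.63 [ 0.4784 -0.2191  0.0318] err [-0.0041 -0.0036]
nozzle_center top 0.44 [ 0.6476 -0.1406  0.0395] err [0.0011 0.0014]
nozzle_center side 0.72 [ 0.6459 -0.1414  0.0362] err [-0.0006  0.0006]
bolt_center top 0.64 [0.63   0.1514 0.0407] err [-0.0055 -0.0006]
bolt_center side 0.59 [0.6351 0.1482 0.036 ] err [-0.0004 -0.0038]
spray_can_center top 0.79 [ 0.6084 -0.3743  0.0898] err [-0.0006  0.0047]
spray_can_center side 0.95 [ 0.6098 -0.3793  0.0904] err [ 0.0008 -0.0003]
```

View pics/f.png

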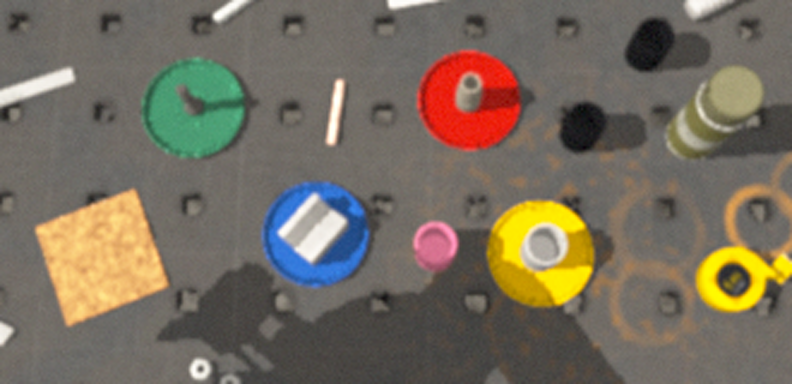

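The final view shows all four pieces upright and within about 6 mm of their own dish centres: V-block (313,228), cup (545,243), nozzle (468,93) and bolt (188,98). The spray can hasn't moved and the arm is clear, so I'm handing in.

```bash
python3 -c "
from cell import robot
print(robot.close_job())"
```

```text
the job is handed in; nothing more can be done
None
```

All four pieces stand upright in their own dishes, each measured within about 6 mm of the centre (limit 15 mm), the spray can was not disturbed, and the job was handed in at about 41 s of the 131 s allowed; the hand-in returned no verdict.

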